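# Seat the doming block over its push-lock lift pins

## Robot

A 6-joint arm with a two-finger parallel gripper is mounted at the origin on the work surface. World frame = base frame: x ahead of the robot, y to its left, z up, the work surface at z = 0. Lengths are in m, angles in degrees, forces in N, time in s.
With the tool pointing down it reaches from about 0.3 to 0.775 m from the base axis. Payload 14.6 kg.
Tool frame: the origin (TCP) lies midway between the tips of the shut fingers; the grasp point (between the pads) lies 19 mm behind it; z points along the fingers, y is the line along which they close (so a half turn about z gives the same grasp; the last joint's range is limited). The gripper opens to 94 mm and grips with 3 to 60 N. Pads are 16 mm wide; open, the fingers measure 119 mm over their backs; the gripper's body (75 mm by 177 mm) begins 78 mm behind the grasp point.
Start: joints at [62.59, 17.183, 87.147, -0, 75.671, -3.816], TCP at [0.22, 0.504, 0.205] pointing down, gripper open.
Joint ranges: [-173.82, 173.82], [-45.26, 126.66], [13.44, 144.39], [-59.66, 239.66], [0, 175.72], [-146.38, 146.38]. Speed limits (degrees/s): [127.2, 127.2, 147.25, 180, 180, 180].

## Interface

Orientations are given as a 3x3 rotation matrix whose columns are the frame's x, y, z axes.
In Python, from workcell import manip gives the robot as it stands.
- The arm moves only by the shell command python3 -m creep 'ROWS' [FORCE]. ROWS is a JSON object whose one key "rows" holds a list of rows, each a list of 5 numbers: the shift along the world's x, y, z in mm, then the turn about the world's z in degrees, then the closure, from -1 (fully open) to 1 (shut). In form: {"rows": [[dx, dy, dz, spin, jaw], ...]}. A call has 1 to 12 rows; each row is the pose to reach, as a shift and turn from the pose commanded when the call began; what a row does not reach only later rows make up. A row lasts 1/8 s, in which the tool goes at most 62.5 mm and 10.7 degrees, less where a joint would pass 70% of its speed; a pose out of reach is approached as far as the arm can. A call with a gripper value outside its range is refused whole. The fingers move at their own pace and stop on an object; FORCE is the grip in N (left out, the last holds). Time passes only in rows, so rows that repeat a pose let the fingers close. It gives the time, the measured TCP pose, the force, the opening and the grip force at its end, in the units of the state.
- manip.get_state(): the state, without advancing time (a new reading comes with each control period).
- manip.grab_frame(name): name is "scene" or "top" or "wrist"; returns the picture (400x640x3 uint8, blue, green, red); there is no depth.
- manip.camera_info(name): a dict with "mtx" (3x3 intrinsics, pixels), "k1" (the pictures are not rectified: a ray, as slopes to the right and down, at radius r is drawn at 1 + k1 r^2 times it, then the intrinsics apply), "position" and "attitude" of the camera in the world. Camera axes: x right, y down, z forward; pixel columns grow to the right and rows downward; lengths in m; the calibration is good to about 2 mm. A picture is of the moment at which its call begins: read the wrist's pose just before it. camera_info takes no time and is no camera call; for the wrist camera it gives the pose at the moment of the call.
- manip.sign_off(): hands the job in; it is judged then, once.
The state is a dict: "t": time; "qpos": joint angles; "qd": joint speeds; "joint_efforts": joint torques, N m; "tool_pos": TCP position; "eef_rot": TCP orientation; "contact_force": force on the tool from outside, world axes, zero at the start; "wrist_torque": the same for the moment, N m; "gripper_width": opening from 0.0 (shut) to 1.0 (fully open); "grip_force": force on a finger pad.
Only numpy, scipy, OpenCV 4.12 (cv2) and the standard library are available. Lean on these libraries where they do the work, as an engineer would, in place of code of your own. Each camera call takes 0.05 s, during which the arm holds its last target. There are 200 camera calls.

## Task

Put the wooden doming block into the aluminium dock, cups up, so that it lies fully down and flat on the dock's ledges, and let go. The two lift pins in the dock lock down or spring up again by turns, one full press and release each time; one or both of them are up now and would hold the block up, but their caps look the same either way, so feel each cap with closed fingers first and click down only a pin that is up. Press the pins gently, well below 20 N, and leave the loupe, the ring cone and the screwdriver where they are.

Things in the scene. Friction and masses are not known exactly. Their poses are not given: they have to be found in the camera images.
- dock: Aluminium dock screwed to the bench: 77 (x) x 135 (y) x 58 (z) mm, origin at the centre of its underside, z up. Its top has a centred open pocket 53 (x) x 111 (y) mm. At each y end of the pocket is a ledge, 8.5 mm wide in y, 8 mm below the rim (50 mm above the origin); the block rests on these two ledges. Two flat feet 8 mm high stick out to 55 mm either side in x.
- dock_seat (a point): Point of the dock (axes as the dock) in the centre of the pocket at ledge level, 50 mm above the dock's underside: where the centre of the block's underside belongs.
- dock_floor (a point): Centre of the pocket's floor, 16 mm below ledge level. Between the ledges the open well is 53 (x) x 94 (y) mm, with room for closed fingers; it holds only the two lift pins, which stand 30 mm either side of the centre along the dock's y.
- pin_a: One of two identical push-lock lift pins in the dock, worked straight down; one or both are up at the start. The reading is a fixed point on the pin's upright axis at ledge level, not the moving cap. The pin is UP or LOCKED by turns: one full press and release changes it. More than 20 N from the fingers damages it. Pressing on a seated block does not reach far enough to change it.
- pin_a_top (a point): Fixed point on pin_a's axis 5.5 mm above ledge level (2.5 mm below the rim): where the flat top of its steel cap, 16 mm across, floats when untouched, in EITHER state, on a feather spring (about 0.3 N). Pin UP: at least 3 N resist at once from here, about 6.5 N at full travel. Pin LOCKED: the cap sinks about 6.5 mm with under 0.6 N, then meets the firm pin, which yields only above 4.5 N.
- pin_b: The other lift pin, identical to pin_a in every way; the two may lie either way round in the dock. A full press, from either state, takes the cap 11.5 to 12.5 mm below its floating height, up against a firm stop (6.5 N just before it; 8 to 12 N means it is reached). Presses of under 10 mm or 2.5 N leave the state as it was. Slow (up to 20 mm/s) is best.
- pin_b_top (a point): The same point of pin_b: on its axis, 5.5 mm above ledge level, where the top of its cap floats untouched in either state.
- block: Loose hardwood doming block, 50 (x) x 108 (y) x 36 (z) mm, about 0.24 kg, origin at the centre of its underside, z up; lies flat on the bench, cups up. It fits the pocket with its long side along the dock's long side, either way round, with 1.5 mm of play on every side, and then stands 28 mm above the rim. It lies flat on the ledges only if both pins are locked.
- block_top (a point): Centre of the block's top face, 36 mm above its underside; round cups of different sizes mark this face (they are only shallow, the face can be taken as flat).
- loupe: Bystander: a loupe, black, six-sided, 30 mm wide and 30 mm high, standing on the bench; origin at the centre of its underside.
- ring_cone: Bystander: steel ring cone 44 mm across the foot, 52 mm high, with a ring on it; origin at the centre of its underside.
- driver: Bystander: a screwdriver 150 mm long with a yellow handle, lying on the bench; origin under it, near its middle.
Not all that is in view belongs to the job. Of the things that look like the block, take the one that is farthest from the robot's base at the start.

How it is judged (in metres and radians):
At the end, for the whole second after the job is handed in: The block lies in the dock's pocket, cups up, at rest: its underside within 1.8 mm of ledge level, centred within 4 mm, long side along the dock's within 0.06 rad, tilted less than 0.025 rad (z of block in the frame of dock_seat between -0.002 and 0.0018 m and horizontal distance between block and dock_seat below 0.004 m and angle between the y axis of block and the y axis of dock, either way round below 0.06 rad and angle between block's own z axis and vertical below 0.025 rad and linear speed of block below 0.01 m/s); the robot touches nothing.
It fails at once if a lift pin pressed with more than 20 N by the fingers (contact force between the fingers and pin_a above 20 N or contact force between the fingers and pin_b above 20 N).
It fails at once if a bystander (loupe, ring cone, screwdriver) moved by more than 20 mm (distance of any of loupe, ring_cone, driver from where it was at the start of the episode above 0.02 m).
It also fails if it takes over 61 s, if anything falls off the work surface, if the arm or the gripper's body presses on something with over 40 N, if the wrist force passes 120 N, or if a joint passes its speed limit or range.

## Working session

There is one attempt and no reset: what is moved stays moved. The work goes in short steps, Python scripts to look and compute and a shell command to move; the robot and the scene stay as the last step left them, time stands still between calls to the robot, and variables do not carry over. Pictures are saved under pics/ and viewed, at most 10 in all, crops included, and the job is handed in when it is done.

```bash
mkdir -p pics; ls; cat > h.py <<'E'
import numpy as np, cv2, json
from workcell import manip
def cam(n):
    c=manip.camera_info(n); return {k:np.array(v,float) for k,v in c.items() if k in("mtx","k1","position","attitude")}
def ray(c,px):
    px=np.atleast_2d(np.array(px,float))
    d=np.array([float(c['k1']),0,0,0,0])
    K=c['mtx']; s=np.c_[(px[:,0]-K[0,2])/K[0,0],(px[:,1]-K[1,2])/K[1,1]]
    u=s.copy()
    for _ in range(30): u=s/(1+float(c['k1'])*(u**2).sum(1,keepdims=True))
    return np.c_[u,np.ones(len(u))]@c['attitude'].T
def plane(c,px,z):
    r=ray(c,px); p=c['position']; return p+r*((z-p[2])/r[:,2])[:,None]
def proj(c,P):
    q=(np.atleast_2d(P)-c['position'])@c['attitude']; u=q[:,:2]/q[:,2:]
    u=u*(1+float(c['k1'])*(u**2).sum(1,keepdims=True)); K=c['mtx']
    return np.c_[u[:,0]*K[0,0]+K[0,2],u[:,1]*K[1,1]+K[1,2]]
def tri(c1,p1,c2,p2):
    A=[];b=[]
    for c,p in((c1,p1),(c2,p2)):
        r=ray(c,p)[0]; r/=np.linalg.norm(r); M=np.eye(3)-np.outer(r,r); A.append(M); b.append(M@c['position'])
    return np.linalg.lstsq(np.vstack(A),np.hstack(b),rcond=None)[0]
E
python3 - <<'E'
from h import *
for n in("scene","top"):
    c=cam(n); print(n,c)
    cv2.imwrite(f"pics/{n}.png",manip.grab_frame(n))
s=manip.get_state(); print(s['tool_pos'],s['eef_rot'],s['t'],s['contact_force'])
E
```

```text
pics
scene {'mtx': array([[423.74967045,   0.        , 323.46063519],
       [  0.        , 423.74967045, 201.76112364],
       [  0.        ,   0.        ,   1.        ]]), 'k1': array(0.03256427), 'position': array([ 1.2006228 , -0.2124387 ,  0.71007874]), 'attitude': array([[ 0.25590867,  0.65920134, -0.70708157],
       [ 0.96668302, -0.17004691,  0.19133211],
       [ 0.00588935, -0.73248729, -0.68075523]])}
top {'mtx': array([[391.50033568,   0.        , 312.89727071],
       [  0.        , 391.50033568, 198.8742908 ],
       [  0.        ,   0.        ,   1.        ]]), 'k1': array(-0.05925628), 'position': array([ 0.42281807, -0.04357046,  0.79523884]), 'attitude': array([[ 0.0087414 , -0.98787269,  0.15501979],
       [-0.99995026, -0.00938019, -0.00338972],
       [ 0.00480273, -0.15498245, -0.98790555]])}
[0.22003781 0.50381329 0.20493475] [[-9.16411142e-01  4.00237915e-01 -4.79809740e-04]
 [ 4.00238197e-01  9.16410683e-01 -9.20113391e-04]
 [ 7.14385060e-05 -1.03524035e-03 -9.99999462e-01]] 0.1 [ 0.28473106 -0.95535133 -0.15518504]
```

View pics/top.png

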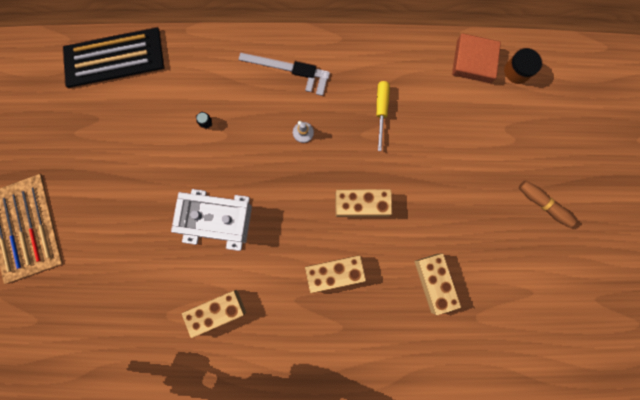

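View pics/scene.png

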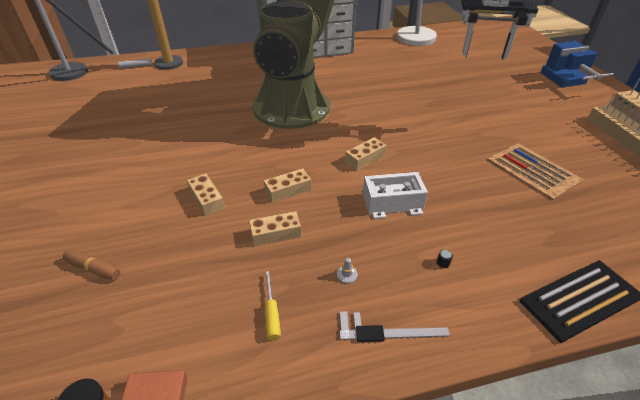

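Top view: the block lookalikes are at (363,203), (336,274), (438,284) and (213,313). The dock is at (212,218), the driver at (382,115), the cone at (303,131) and the loupe at (204,120). Next I compute their distances from the base and take a close crop.

```bash
cat > m.py <<'E'
from h import *
T=cv2.imread("pics/top.png"); S=cv2.imread("pics/scene.png"); ct,cs=cam("top"),cam("scene")
print("block dist")
for p,q in(((363,203),(275,225)),((336,274),(288,182)),((438,284),(205,190)),((213,313),(366,151))):
    P=tri(ct,p,cs,q); print(p,P.round(3),np.hypot(*P[:2]).round(3), plane(ct,[p],.036).round(3))
for nm,p in(("dock",(212,218)),):
    print(nm,plane(ct,[p],.058).round(3))
for nm,p in(("loupe",(204,120)),("cone",(303,131)),("drv",(382,115))): print(nm,plane(ct,[p],.015).round(3))
a=cv2.resize(T[165:260,160:260],None,fx=4,fy=4,interpolation=cv2.INTER_CUBIC)
b=cv2.resize(T[165:260,325:405],None,fx=4,fy=4,interpolation=cv2.INTER_CUBIC)
cv2.imwrite("pics/crop1.png",np.hstack([a,b]))
for (x,y) in((363,200),(340,192),(340,213),(394,205),(240,205),(345,214),(363,215)): print((x,y),T[y,x],cv2.cvtColor(T[y:y+1,x:x+1],cv2.COLOR_BGR2HSV)[0,0])
E
python3 m.py
```

```text
block dist
(363, 203) [ 0.536 -0.145  0.026] 0.556 [[ 0.535 -0.145  0.036]]
(336, 274) [ 0.397 -0.09   0.026] 0.407 [[ 0.397 -0.092  0.036]]
(438, 284) [ 0.379 -0.289  0.027] 0.477 [[ 0.379 -0.288  0.036]]
(213, 313) [0.32  0.144 0.024] 0.351 [[0.322 0.141 0.036]]
dock [[0.5   0.145 0.058]]
loupe [[0.71  0.183 0.015]]
cone [[ 0.688 -0.024  0.015]]
drv [[ 0.725 -0.19   0.015]]
(363, 200) [101 156 205] [ 16 129 205]
(340, 192) [111 168 215] [ 16 123 215]
(340, 213) [127 191 234] [ 18 117 234]
(394, 205) [32 53 89] [ 11 163  89]
(240, 205) [229 228 232] [173   4 232]
(345, 214) [ 96 148 191] [ 16 127 191]
(363, 215) [ 58  91 121] [ 16 133 121]
```

View pics/crop1.png

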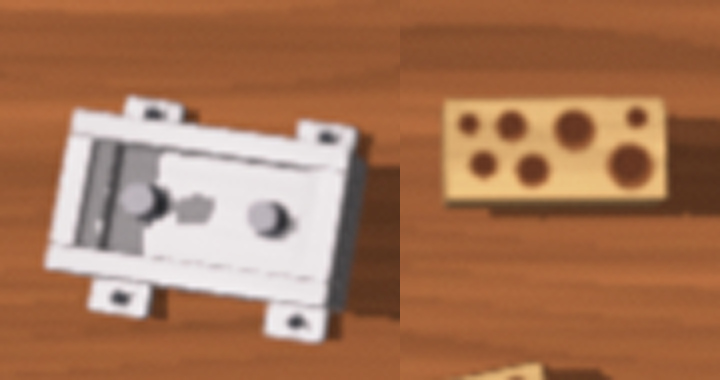

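The farthest block is the one at top px (363,203), 0.556 m from the base; its cups face up. Now I move over the dock.

```bash
python3 -m creep '{"rows": [[40,-50,0,-10,-1],[80,-100,10,-20,-1],[120,-150,20,-30,-1],[160,-200,30,-40,0],[200,-250,40,-50,1],[230,-300,40,-60,1],[230,-340,40,-70,1],[230,-359,40,-74,1],[230,-359,40,-74,1]]}'
python3 - <<'E'
from h import *
s=manip.get_state(); c=cam("wrist"); cv2.imwrite("pics/w1.png",manip.grab_frame("wrist"))
print(s['tool_pos'],s['t'],s['qpos'],c)
np.savez("w1.npz",**c)
E
```

```text
t: 1.23
tool_pos: [0.4502, 0.1441, 0.2454]
eef_rot: [[0.134, 0.991, -0.0], [0.991, -0.134, -0.0], [-0.0, -0.0, -1.0]]
contact_force: [0.1, -0.4, 0.0]
gripper_width: 0.4
grip_force: 0.0
[0.45018478 0.14412899 0.24535348] 1.225 [1.33117375e+01 5.47080027e+00 9.57874736e+01 3.99804908e-04
 7.87569108e+01 2.10016683e+01] {'mtx': array([[311.01545663,   0.        , 323.18819881],
       [  0.        , 311.01545663, 194.71060658],
       [  0.        ,   0.        ,   1.        ]]), 'k1': array(-0.0022081), 'position': array([0.45922944, 0.20913492, 0.42416166]), 'attitude': array([[ 9.90980267e-01, -1.30453759e-01, -3.06582355e-02],
       [-1.34007450e-01, -9.65271005e-01, -2.24262994e-01],
       [-3.37555246e-04,  2.26348633e-01, -9.74046294e-01]])}
```

View pics/w1.png

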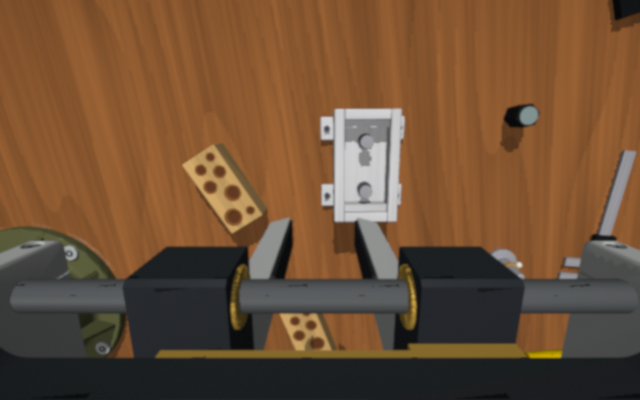

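The wrist view shows the dock at (335–402, 108–221), square to the tool, with the caps at about (366,141) and (365,190). Next I refine these and triangulate them against the top view.

```bash
cat > m2.py <<'E'
from h import *
T=cv2.imread("pics/top.png"); W=cv2.imread("pics/w1.png"); S=cv2.imread("pics/scene.png"); ct,cs=cam("top"),cam("scene"); cw=dict(np.load("w1.npz"))
def dock(I,roi,k,nm):
    x0,y0,x1,y1=roi; R=I[y0:y1,x0:x1]; h=cv2.cvtColor(R,cv2.COLOR_BGR2HSV)
    m=((h[...,1]<60)&(h[...,2]>70)).astype(np.uint8)
    bright=((h[...,1]<60)&(h[...,2]>185)).astype(np.uint8)
    cs_,_=cv2.findContours(bright,cv2.RETR_EXTERNAL,cv2.CHAIN_APPROX_NONE); c=max(cs_,key=cv2.contourArea)
    f=np.zeros_like(m); cv2.drawContours(f,[c],-1,1,-1); f=cv2.morphologyEx(f,cv2.MORPH_OPEN,np.ones((k,k),np.uint8))
    c=max(cv2.findContours(f,cv2.RETR_EXTERNAL,cv2.CHAIN_APPROX_NONE)[0],key=cv2.contourArea)
    b=cv2.boxPoints(cv2.minAreaRect(c))+[x0,y0]
    return b
bw=dock(W,(315,95,420,235),19,'w'); bt=dock(T,(160,180,262,258),21,'t')
for c,b,n in((cw,bw,'wrist'),(ct,bt,'top')):
    P=plane(c,b,.058)[:,:2]; e=np.linalg.norm(P-np.roll(P,-1,0),axis=1); print(n,b.round(1).tolist(),'centre',P.mean(0).round(4),'sides',e.round(4))
    L=P[1]-P[0] if e[0]>e[1] else P[2]-P[1]; print('long ang',np.degrees(np.arctan2(L[1],L[0]))%180)
P=[]
for w,t in(((366,141),(194.5,215)),((365,190),(227.5,219.5))):
    q=tri(cw,w,ct,t); P.append(q); print('cap',q.round(4),plane(cw,[w],.0555).round(4)[0],plane(ct,[t],.0555).round(4)[0])
# block top face
def blk(I,roi):
    x0,y0,x1,y1=roi; h=cv2.cvtColor(I[y0:y1,x0:x1],cv2.COLOR_BGR2HSV)
    m=((h[...,0]>12)&(h[...,0]<26)&(h[...,2]>165)).astype(np.uint8)
    c=max(cv2.findContours(m,cv2.RETR_EXTERNAL,cv2.CHAIN_APPROX_NONE)[0],key=cv2.contourArea)
    return cv2.boxPoints(cv2.minAreaRect(c))+[x0,y0]
b=blk(T,(325,180,405,228)); P=plane(ct,b,.036)[:,:2]; e=np.linalg.norm(P-np.roll(P,-1,0),axis=1); L=P[1]-P[0] if e[0]>e[1] else P[2]-P[1]
print('block',b.round(1).tolist(),P.mean(0).round(4),e.round(4),np.degrees(np.arctan2(L[1],L[0]))%180)
o=[cv2.resize(W[95:235,305:425],None,fx=4,fy=4,interpolation=cv2.INTER_CUBIC)]
for p in bw: cv2.circle(o[0],tuple(int(v) for v in ((p-[305,95])*4+2)),4,(0,0,255),-1)
cv2.imwrite("pics/crop2.png",o[0])
E
python3 m2.py
```

```text
wrist [[335.0, 149.0], [358.0, 149.0], [358.0, 199.0], [335.0, 199.0]] centre [0.4785 0.1456] sides [0.0269 0.0602 0.0279 0.0602]
long ang 83.74821039844673
top [[172.4, 233.3], [176.7, 191.2], [245.8, 198.3], [241.4, 240.4]] centre [0.5044 0.1511] sides [0.081  0.1344 0.0803 0.1323]
long ang 84.6056477673915
cap [0.5064 0.1811 0.0504] [0.5059 0.1815 0.0555] [0.5056 0.1795 0.0555]
cap [0.4999 0.1194 0.039 ] [0.4987 0.1233 0.0555] [0.4977 0.1158 0.0555]
block [[335.0, 189.0], [391.0, 189.0], [391.0, 214.0], [335.0, 214.0]] [ 0.5378 -0.1447] [0.1109 0.0498 0.1098 0.0496] 90.5735387934065
```

View pics/crop2.png

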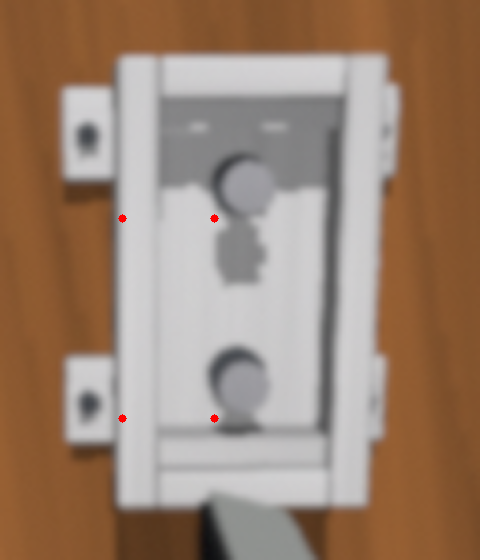

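```bash
cat > m3.py <<'E'
exec(open("m2.py").read().split("bw=dock")[0])
rim=np.array([(119,55),(387,55),(370,507),(116,507)])/4.-.375+[305,95]
P=plane(cw,rim,.058)[:,:2]; e=np.linalg.norm(P-np.roll(P,-1,0),axis=1)
print('wrist rim',P.mean(0).round(4),e.round(4),[round(float(np.degrees(np.arctan2(*(d[::-1])))%180),1) for d in(P[0]-P[3],P[1]-P[2],(P[1]-P[0])[::-1]*[-1,1],(P[2]-P[3])[::-1]*[-1,1])])
def caps(I,roi,seeds,r):
    out=[]
    G=cv2.resize(I,None,fx=8,fy=8,interpolation=cv2.INTER_CUBIC).astype(int)
    for s in seeds:
        x,y=[int(v*8+4) for v in s]; ref=np.median(G[y-8:y+9,x-8:x+9].reshape(-1,3),axis=0)
        R=8*r; sub=G[y-R:y+R,x-R:x+R]; m=(np.abs(sub-ref).max(2)<22).astype(np.uint8)
        m=cv2.morphologyEx(m,cv2.MORPH_OPEN,cv2.getStructuringElement(cv2.MORPH_ELLIPSE,(21,21)))
        n,l,st,ce=cv2.connectedComponentsWithStats(m,connectivity=4); i=l[R,R]
        c=max(cv2.findContours((l==i).astype(np.uint8),cv2.RETR_EXTERNAL,cv2.CHAIN_APPROX_NONE)[0],key=cv2.contourArea)
        (cx,cy),rr=cv2.minEnclosingCircle(c)
        out.append((((ce[i]+[x-R,y-R])-3.5)/8)); print(ref,st[i]/8,st[i][4]/64,rr/8,out[-1].round(2),((cx+x-R-3.5)/8,(cy+y-R-3.5)/8))
    return out
w=caps(W,None,((366,141),(365.5,190.5)),12); t=caps(T,None,((194.3,214.7),(227,219.3)),9)
for a,b in zip(w,t): print('cap',tri(cw,a,ct,b).round(4),plane(cw,[a],.0555)[0].round(4),plane(ct,[b],.0555)[0].round(4))
E
python3 m3.py
```

```text
wrist rim [0.5031 0.1511] [0.0761 0.1344 0.0783 0.1344] [82.4, 83.3, 82.3, 82.3]
[161. 156. 157.] [   6.75     6.25    13.875   14.25  1108.5  ] 138.5625 7.237159252166748 [367.58 141.79] (367.863055229187, 142.20659637451172)
[159. 154. 154.] [   5.25     7.      13.25    13.375 1048.75 ] 131.09375 7.858377933502197 [365.6  191.98] (365.0, 191.6875)
[186. 179. 187.] [  4.5     4.625   7.375   7.625 350.   ] 43.75 3.988276481628418 [193.48 214.07] (193.4375, 214.0625)
[182. 175. 182.] [  3.75    4.75    6.25    7.375 286.625] 35.828125 3.738013982772827 [224.84 218.61] (225.0, 218.6875)
cap [0.5071 0.1806 0.0588] [0.5077 0.1803 0.0555] [0.5074 0.1816 0.0555]
cap [0.4992 0.1209 0.0561] [0.4991 0.1207 0.0555] [0.4993 0.121  0.0555]
```

The caps are at (0.507,0.181) and (0.499,0.121), about 57 mm high and 60 mm apart. They are consistent with the rim centre (0.503,0.151) and an axis at 82.3°. Now to feel pin A, the +y one.

```bash
python3 -m creep '{"rows": [[30,20,-40,0,1],[57,36,-90,0,1],[57,36,-140,0,1],[57,36,-175,0,1],[57,36,-183,0,1],[57,36,-183,0,1],[57,36,-183,0,1]]}' 10
python3 -m creep '{"rows": [[0,0,-2,0,1],[0,0,-4,0,1],[0,0,-6,0,1],[0,0,-8,0,1],[0,0,-9,0,1],[0,0,-9,0,1],[0,0,-9,0,1]]}'
```

```text
t: 2.15
tool_pos: [0.5079, 0.1815, 0.0641]
eef_rot: [[0.132, 0.991, 0.002], [0.991, -0.132, 0.001], [0.001, 0.002, -1.0]]
contact_force: [0.0, -0.5, 0.2]
gripper_width: 0.007
grip_force: 0.0
t: 3.02
tool_pos: [0.5072, 0.181, 0.0536]
eef_rot: [[0.132, 0.991, 0.0], [0.991, -0.132, 0.0], [0.0, 0.0, -1.0]]
contact_force: [-1.6, -1.0, 3.5]
gripper_width: 0.003
grip_force: 1.9
```

```bash
python3 -m creep '{"rows": [[0,0,-2,0,1],[0,0,-4,0,1],[0,0,-6,0,1],[0,0,-7,0,1],[0,0,-8,0,1],[0,0,-8,0,1]]}'
```

```text
t: 3.78
tool_pos: [0.5072, 0.181, 0.0454]
eef_rot: [[0.132, 0.991, 0.0], [0.991, -0.132, 0.0], [0.0, 0.0, -1.0]]
contact_force: [-1.8, -0.2, 7.3]
gripper_width: 0.008
grip_force: 2.9
```

```bash
python3 -m creep '{"rows": [[0,0,-0.5,0,1],[0,0,-1,0,1],[0,0,-1,0,1],[0,0,-1,0,1]]}'; python3 -m creep '{"rows": [[0,0,-0.5,0,1],[0,0,-0.5,0,1],[0,0,-0.5,0,1]]}'
```

```text
t: 4.28
tool_pos: [0.5072, 0.181, 0.0445]
eef_rot: [[0.132, 0.991, 0.0], [0.991, -0.132, 0.0], [0.0, 0.0, -1.0]]
contact_force: [-2.1, -0.6, 5.6]
gripper_width: 0.006
grip_force: 3.0
t: 4.65
tool_pos: [0.5072, 0.181, 0.044]
eef_rot: [[0.132, 0.991, 0.0], [0.991, -0.132, 0.0], [0.0, 0.0, -1.0]]
contact_force: [-1.3, 0.1, 5.7]
gripper_width: 0.002
grip_force: 3.1
```

```bash
python3 -m creep '{"rows": [[0,0,-0.5,0,1],[0,0,-0.5,0,1],[0,0,-0.5,0,1]]}'; python3 -m creep '{"rows": [[0,0,-0.4,0,1],[0,0,-0.4,0,1],[0,0,-0.4,0,1]]}'
```

```text
t: 5.03
tool_pos: [0.5072, 0.181, 0.0435]
eef_rot: [[0.132, 0.991, 0.0], [0.991, -0.132, 0.0], [0.0, 0.0, -1.0]]
contact_force: [-2.4, -0.6, 6.7]
gripper_width: 0.004
grip_force: 3.1
t: 5.4
tool_pos: [0.5072, 0.181, 0.0431]
eef_rot: [[0.132, 0.991, 0.0], [0.991, -0.132, 0.0], [0.0, 0.0, -1.0]]
contact_force: [-2.6, -1.9, 6.3]
gripper_width: 0.007
grip_force: 3.2
```

```bash
python3 -m creep '{"rows": [[0,0,-0.4,0,1],[0,0,-0.4,0,1],[0,0,-0.4,0,1]]}'; python3 -m creep '{"rows": [[0,0,-0.3,0,1],[0,0,-0.3,0,1],[0,0,-0.3,0,1]]}'
```

```text
t: 5.78
tool_pos: [0.5072, 0.181, 0.0428]
eef_rot: [[0.132, 0.991, 0.0], [0.991, -0.132, 0.0], [0.0, 0.0, -1.0]]
contact_force: [-2.0, -1.0, 7.2]
gripper_width: 0.003
grip_force: 3.2
t: 6.15
tool_pos: [0.5072, 0.181, 0.0425]
eef_rot: [[0.132, 0.991, 0.0], [0.991, -0.132, 0.0], [0.0, 0.0, -1.0]]
contact_force: [-2.4, -1.5, 6.9]
gripper_width: 0.003
grip_force: 3.8
```

```bash
python3 -m creep '{"rows": [[0,0,-0.4,0,1],[0,0,-0.4,0,1],[0,0,-0.4,0,1]]}'; python3 -m creep '{"rows": [[0,0,-0.3,0,1],[0,0,-0.3,0,1],[0,0,-0.3,0,1]]}'
```

```text
t: 6.52
tool_pos: [0.5073, 0.181, 0.0424]
eef_rot: [[0.132, 0.991, 0.0], [0.991, -0.132, 0.0], [0.0, 0.0, -1.0]]
contact_force: [-3.9, -1.3, 10.9]
gripper_width: 0.005
grip_force: 5.2
t: 6.9
tool_pos: [0.5073, 0.181, 0.0422]
eef_rot: [[0.132, 0.991, 0.0], [0.991, -0.132, 0.0], [0.0, 0.0, -1.0]]
contact_force: [-5.2, -1.7, 12.8]
gripper_width: 0.005
grip_force: 6.4
```

The firm stop is at z=0.0424 with about 12 N. Release, then feel again to verify it locked.

```bash
python3 -m creep '{"rows": [[0,0,2.5,0,1],[0,0,5,0,1],[0,0,7.5,0,1],[0,0,10,0,1],[0,0,13,0,1],[0,0,18,0,1],[0,0,20,0,1],[0,0,20,0,1]]}';python3 -m creep '{"rows": [[0,0,-2.5,0,1],[0,0,-5,0,1],[0,0,-7.5,0,1],[0,0,-10,0,1],[0,0,-11,0,1],[0,0,-11,0,1],[0,0,-11,0,1]]}'
```

```text
t: 7.9
tool_pos: [0.5072, 0.1811, 0.0618]
eef_rot: [[0.132, 0.991, 0.0], [0.991, -0.132, 0.0], [0.0, 0.0, -1.0]]
contact_force: [0.2, 0.7, 0.7]
gripper_width: 0.004
grip_force: 0.0
t: 8.78
tool_pos: [0.5072, 0.181, 0.0507]
eef_rot: [[0.132, 0.991, 0.0], [0.991, -0.132, 0.0], [0.0, 0.0, -1.0]]
contact_force: [0.1, -0.6, -0.2]
gripper_width: 0.005
grip_force: 0.1
```

Pin A is now locked: almost no force 4 mm down. On to pin B.

```bash
python3 -m creep '{"rows": [[0,0,8,0,1],[0,0,16,0,1],[-4,-30,16,0,1],[-8,-60,16,0,1],[-8,-60,14,0,1],[-8,-60,12,0,1],[-8,-60,11,0,1],[-8,-60,11,0,1]]}';python3 -m creep '{"rows": [[0,0,-2,0,1],[0,0,-4,0,1],[0,0,-6,0,1],[0,0,-8,0,1],[0,0,-10,0,1],[0,0,-10,0,1],[0,0,-10,0,1]]}'
```

```text
t: 9.78
tool_pos: [0.4991, 0.1215, 0.0615]
eef_rot: [[0.131, 0.991, -0.0], [0.991, -0.131, -0.0], [-0.0, -0.0, -1.0]]
contact_force: [0.0, 0.3, 0.2]
gripper_width: 0.006
grip_force: 0.0
t: 10.65
tool_pos: [0.4992, 0.121, 0.0517]
eef_rot: [[0.132, 0.991, 0.0], [0.991, -0.132, 0.0], [0.0, 0.0, -1.0]]
contact_force: [-2.5, 0.8, 3.0]
gripper_width: 0.007
grip_force: 2.1
```

Pin B is up too, so press it fully.

```bash
python3 -m creep '{"rows": [[0,0,-2,0,1],[0,0,-4,0,1],[0,0,-6,0,1],[0,0,-7,0,1],[0,0,-8,0,1],[0,0,-8.5,0,1],[0,0,-9,0,1],[0,0,-9,0,1]]}';python3 -m creep '{"rows": [[0,0,-0.3,0,1],[0,0,-0.6,0,1],[0,0,-0.6,0,1],[0,0,-0.6,0,1]]}'
```

```text
t: 11.65
tool_pos: [0.4992, 0.121, 0.0428]
eef_rot: [[0.132, 0.991, 0.0], [0.991, -0.132, 0.0], [0.0, 0.0, -1.0]]
contact_force: [-3.1, -0.4, 6.3]
gripper_width: 0.004
grip_force: 3.2
t: 12.15
tool_pos: [0.4992, 0.121, 0.0424]
eef_rot: [[0.132, 0.991, 0.0], [0.991, -0.132, 0.0], [0.0, 0.0, -1.0]]
contact_force: [-4.1, 0.2, 8.8]
gripper_width: 0.007
grip_force: 4.6
```

```bash
python3 -m creep '{"rows": [[0,0,-0.4,0,1],[0,0,-0.4,0,1],[0,0,-0.4,0,1]]}';python3 -m creep '{"rows": [[0,0,2.5,0,1],[0,0,5,0,1],[0,0,7.5,0,1],[0,0,10,0,1],[0,0,13,0,1],[0,0,18,0,1],[0,0,20,0,1],[0,0,20,0,1]]}';python3 -m creep '{"rows": [[0,0,-2.5,0,1],[0,0,-5,0,1],[0,0,-7.5,0,1],[0,0,-10,0,1],[0,0,-11,0,1],[0,0,-11,0,1],[0,0,-11,0,1]]}'
```

```text
t: 12.52
tool_pos: [0.4992, 0.1211, 0.0423]
eef_rot: [[0.132, 0.991, 0.0], [0.991, -0.132, 0.0], [0.0, 0.0, -1.0]]
contact_force: [-5.5, -0.1, 12.2]
gripper_width: 0.007
grip_force: 6.2
t: 13.52
tool_pos: [0.4992, 0.121, 0.0618]
eef_rot: [[0.132, 0.991, 0.0], [0.991, -0.132, 0.0], [0.0, 0.0, -1.0]]
contact_force: [-0.2, 0.6, -0.2]
gripper_width: 0.009
grip_force: 0.0
t: 14.4
tool_pos: [0.4992, 0.121, 0.0507]
eef_rot: [[0.132, 0.991, 0.0], [0.991, -0.132, 0.0], [0.0, 0.0, -1.0]]
contact_force: [-0.3, 0.3, 1.2]
gripper_width: 0.007
grip_force: 0.1
```

Pin B is locked. Moving above the block for a wrist view.

```bash
python3 -m creep '{"rows": [[0,0,50,0,1],[0,-30,110,2,0],[0,-90,160,4,-1],[0,-150,195,6,-1],[0,-210,195,8,-1],[-4,-250,195,8,-1],[-9,-271,195,8,-1],[-9,-271,195,8,-1],[-9,-271,195,8,-1]]}'
cat > m4.py <<'E'
from h import *
import sys
s=manip.get_state(); c=cam("wrist"); I=manip.grab_frame("wrist"); cv2.imwrite("pics/w2.png",I); np.savez("w2.npz",**c)
print(s['tool_pos'])
P=proj(c,[.536,-.145,.036])[0]; print(P)
h=cv2.cvtColor(I,cv2.COLOR_BGR2HSV); x0,y0=[int(v) for v in P-[60,70]]; x0=max(x0,0);y0=max(y0,0)
o=cv2.resize(I[y0:y0+140,x0:x0+120],None,fx=4,fy=4,interpolation=cv2.INTER_CUBIC); print(x0,y0); cv2.imwrite("pics/crop3.png",o)
E
python3 m4.py
```

```text
t: 15.52
tool_pos: [0.4903, -0.1493, 0.2456]
eef_rot: [[-0.008, 1.0, -0.0], [1.0, 0.008, 0.0], [0.0, 0.0, -1.0]]
contact_force: [-0.8, 0.7, 0.2]
gripper_width: 0.821
grip_force: 0.0
[ 0.49026043 -0.14925983  0.24563636]
[359.2688962  172.65255442]
299 102
```

View pics/crop3.png

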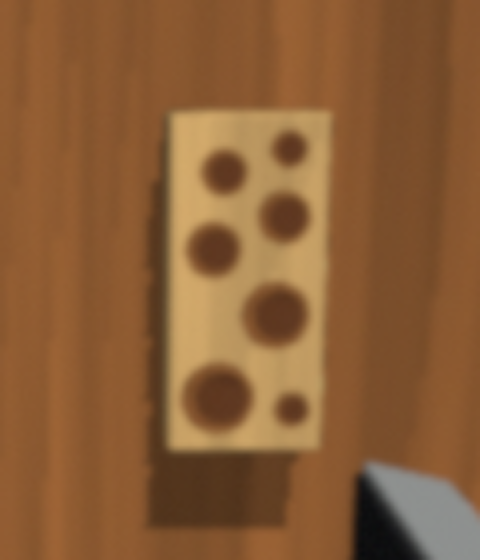

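The crop shows the block's top face with corners (170,112), (331,112), (319,450) and (167,450), cups up. I compute its pose, and its height from two cups seen in both views.

```bash
python3 - <<'E'
from h import *
c=dict(np.load("w2.npz")); ct=cam("top")
f=lambda a,ox,oy:np.array(a)/4.-.375+[ox,oy]
P=plane(c,f([(170,112),(331,112),(319,450),(167,450)],299,102),.036)[:,:2]
e=np.linalg.norm(P-np.roll(P,-1,0),axis=1); print(P.mean(0).round(4),e.round(4)); 
for d in(P[0]-P[3],P[1]-P[2]): print(np.degrees(np.arctan2(d[1],d[0])))
for d in(P[1]-P[0],P[2]-P[3]): print(np.degrees(np.arctan2(d[1],d[0])))
for w,t in(((217,398),(630-400,165)),((275,315),(575-400,130)),((214,249),(532-400,169))): print(tri(c,f(w,299,102)[None],ct,f(t,325,165)[None]).round(4))
E
```

```text
[ 0.5373 -0.1457] [0.0492 0.1077 0.0494 0.1076]
90.64550252501958
90.76141435947848
0.42520640898298767
0.4175920068722433
[ 0.529  -0.1819  0.0373]
[ 0.5486 -0.1572  0.0229]
[ 0.5262 -0.1333  0.0415]
```

```bash
python3 -m creep '{"rows": [[47,3.5,-40,0,-1],[47,3.5,-100,0,-1],[47,3.5,-150,0,-1],[47,3.5,-190,0,-1],[47,3.5,-220,0,-1],[47,3.5,-231,0,-1],[47,3.5,-231,0,-1],[47,3.5,-231,0,0.5],[47,3.5,-231,0,1],[47,3.5,-231,0,1],[47,3.5,-231,0,1],[47,3.5,-231,0,1]]}' 20
python3 -m creep '{"rows": [[0,0,0,0,1],[0,0,0,0,1],[0,0,0,0,1]]}' 30
```

```text
t: 17.08
tool_pos: [0.5372, -0.1465, 0.0147]
eef_rot: [[-0.007, 1.0, 0.0], [1.0, 0.007, -0.0], [-0.0, 0.0, -1.0]]
contact_force: [0.3, 0.3, 0.9]
gripper_width: 0.528
grip_force: 20.0
t: 17.45
tool_pos: [0.5372, -0.1465, 0.0148]
eef_rot: [[-0.007, 1.0, 0.0], [1.0, 0.007, -0.0], [-0.0, 0.0, -1.0]]
contact_force: [-0.9, 0.6, 2.4]
gripper_width: 0.53
grip_force: 30.0
```

```bash
python3 -m creep '{"rows": [[0,0,20,0,1],[0,0,60,0,1],[0,30,100,0,1],[-5,80,110,-2,1],[-10,130,110,-4,1],[-20,180,110,-6,1],[-25,230,110,-8.1,1],[-30,270,110,-8.1,1],[-34,290,110,-8.1,1],[-34,296.5,100,-8.1,1],[-34,296.5,80,-8.1,1],[-34,296.5,75,-8.1,1]]}' 30
python3 -m creep '{"rows": [[0,0,0,0,1],[0,0,0,0,1]]}'
python3 - <<'E'
from h import *
s=manip.get_state();print(s['tool_pos'])
c=cam("wrist");W=manip.grab_frame("wrist");np.savez("w3.npz",**c);T=manip.grab_frame("top");cv2.imwrite("pics/w3.png",W);cv2.imwrite("pics/t3.png",T)
print(proj(c,[.503,.151,.1]),s['eef_rot'])
a=cv2.resize(W[80:230,260:440],None,fx=3,fy=3,interpolation=cv2.INTER_CUBIC)
b=cv2.resize(T[165:265,160:255],None,fx=2.5,fy=4.5,interpolation=cv2.INTER_CUBIC)
cv2.imwrite("pics/crop4.png",np.hstack([a,b]))
E
```

```text
t: 18.95
tool_pos: [0.5025, 0.1492, 0.0879]
eef_rot: [[0.134, 0.991, -0.003], [0.991, -0.134, -0.001], [-0.001, -0.003, -1.0]]
contact_force: [-1.1, 0.4, -2.8]
gripper_width: 0.53
grip_force: 30.0
t: 19.2
tool_pos: [0.5035, 0.1498, 0.0902]
eef_rot: [[0.134, 0.991, 0.001], [0.991, -0.134, 0.0], [0.0, 0.001, -1.0]]
contact_force: [0.5, -0.9, -2.9]
gripper_width: 0.528
grip_force: 30.0
[0.50350273 0.14977532 0.09017413]
[[321.69162492 237.3400274 ]] [[ 1.34345997e-01  9.90934197e-01  7.55595063e-04]
 [ 9.90934450e-01 -1.34346155e-01  1.63118098e-04]
 [ 2.63150593e-04  7.26830915e-04 -9.99999701e-01]]
```

View pics/crop4.png

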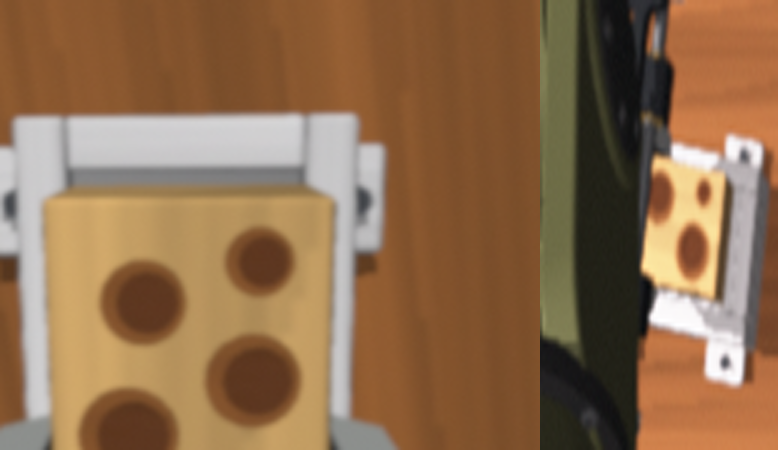

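Wrist view: block far edge corners at crop (46,197) and (333,197); rim outer far corners at (14,116) and (357,114); inner far rim edge at (68,168)–(303,168). Working out the residual offset.

```bash
python3 - <<'E'
from h import *
c=dict(np.load("w3.npz")); f=lambda a:np.array(a)/3.-.333+[260,80]
B=plane(c,f([(46,197),(333,197)]),.1114); O=plane(c,f([(14,116),(357,114)]),.058); N=plane(c,f([(68,168),(303,168)]),.058)
a=np.radians(82.3); y=np.array([np.cos(a),np.sin(a)]); x=np.array([y[1],-y[0]])
for n,P,L in(('block',B,.054),('outer',O,.0675),('inner',N,.0555)):
    m=P.mean(0)[:2]; print(n,'width',np.linalg.norm(P[1]-P[0]).round(4),'centre',(m-y*L).round(4),'edge ang',np.degrees(np.arctan2(*(P[1]-P[0])[[1,0]])).round(2))
E
```

```text
block width 0.048 centre [0.5036 0.1502] edge ang -7.73
outer width 0.0753 centre [0.5028 0.1509] edge ang -7.41
inner width 0.0523 centre [0.5029 0.1514] edge ang -7.73
```

```bash
python3 -m creep '{"rows": [[-0.5,0.8,-5,0,1],[-0.5,0.8,-10,0,1],[-0.5,0.8,-15,0,1],[-0.5,0.8,-15,0,1],[-0.5,0.8,-15,0,1]]}'
python3 -m creep '{"rows": [[0,0,-1,0,1],[0,0,-2,0,1],[0,0,-3,0,1],[0,0,-4,0,1],[0,0,-4,0,1],[0,0,-4,0,1]]}'
```

```text
t: 19.92
tool_pos: [0.5027, 0.1508, 0.0747]
eef_rot: [[0.134, 0.991, -0.0], [0.991, -0.134, 0.0], [0.0, -0.0, -1.0]]
contact_force: [0.2, 0.1, -2.4]
gripper_width: 0.532
grip_force: 30.0
t: 20.68
tool_pos: [0.5027, 0.1508, 0.0707]
eef_rot: [[0.134, 0.991, 0.0], [0.991, -0.134, 0.0], [0.0, 0.0, -1.0]]
contact_force: [0.6, -0.2, -1.8]
gripper_width: 0.53
grip_force: 30.0
```

```bash
python3 -m creep '{"rows": [[0,0,-1,0,1],[0,0,-2,0,1],[0,0,-3,0,1],[0,0,-4,0,1],[0,0,-5,0,1],[0,0,-5,0,1],[0,0,-5,0,1]]}'
```

```text
t: 21.55
tool_pos: [0.5026, 0.1508, 0.0656]
eef_rot: [[0.134, 0.991, -0.0], [0.991, -0.134, -0.0], [-0.0, -0.0, -1.0]]
contact_force: [-0.6, -0.1, -1.4]
gripper_width: 0.534
grip_force: 30.0
```

```bash
python3 -m creep '{"rows": [[0,0,-0.5,0,1],[0,0,-1,0,1],[0,0,-1,0,1],[0,0,-1,0,1]]}'
```

```text
t: 22.05
tool_pos: [0.5026, 0.1508, 0.0647]
eef_rot: [[0.134, 0.991, -0.0], [0.991, -0.134, -0.0], [-0.0, -0.0, -1.0]]
contact_force: [-2.3, -0.4, 1.5]
gripper_width: 0.532
grip_force: 30.0
```

Bottom at 0.050 with light contact, so it is on the ledges. Release and retreat.

```bash
python3 -m creep '{"rows": [[0,0,0,0,0.5],[0,0,0,0,0],[0,0,0,0,-0.5],[0,0,0,0,-0.6],[0,0,0,0,-0.6],[0,0,20,0,-0.6],[0,0,60,0,-0.6],[-20,0,120,0,-0.6],[-50,-3,170,0,-0.6],[-50,-3,180,0,-0.6],[-50,-3,180,0,-0.6]]}'
python3 - <<'E'
from h import *
s=manip.get_state();print(s['tool_pos'])
c=cam("wrist");W=manip.grab_frame("wrist");S=manip.grab_frame("scene");np.savez("w4.npz",**c)
a=cv2.resize(W[95:235,305:425],None,fx=4,fy=4,interpolation=cv2.INTER_CUBIC)[:520]
b=cv2.resize(S[155:220,360:430],None,fx=4,fy=8,interpolation=cv2.INTER_CUBIC)
cv2.imwrite("pics/crop5.png",np.hstack([a,b])); print(a.shape,b.shape)
E
```

```text
t: 23.42
tool_pos: [0.4529, 0.1478, 0.2446]
eef_rot: [[0.134, 0.991, 0.001], [0.991, -0.134, 0.0], [0.0, 0.001, -1.0]]
contact_force: [-0.0, -0.1, -0.3]
gripper_width: 0.8
grip_force: 0.0
[0.45291959 0.14783439 0.24460184]
(520, 480, 3) (520, 280, 3)
```

View pics/crop5.png

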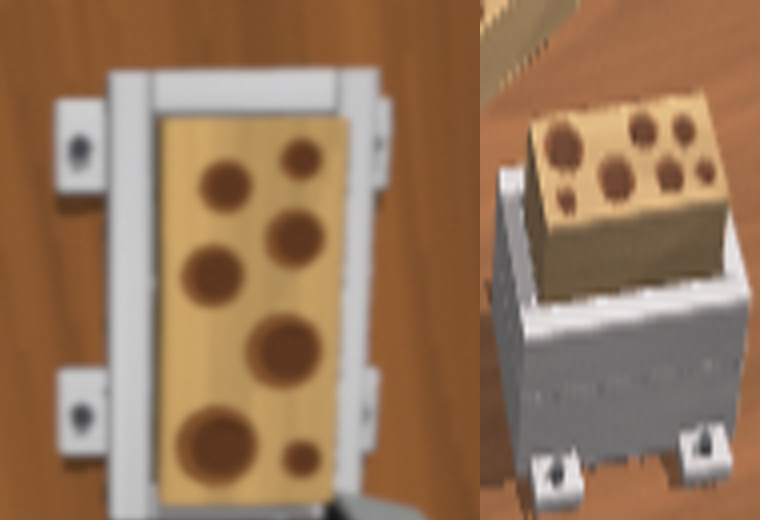

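The block looks seated and square inside the rim in both views. As a check that it lies flat, I feel the top gently at both ends; it should be near 0.086.

```bash
python3 -m creep '{"rows": [[30,20,0,0,1],[55,42,-60,0,1],[55,42,-110,0,1],[55,42,-140,0,1],[55,42,-150,0,1],[55,42,-153,0,1],[55,42,-155,0,1],[55,42,-156,0,1],[55,42,-157,0,1],[55,42,-158,0,1],[55,42,-158.5,0,1],[55,42,-158.5,0,1]]}' 10
python3 -m creep '{"rows": [[0,0,-0.5,0,1],[0,0,-1,0,1],[0,0,-1,0,1]]}'
```

```text
t: 25.02
tool_pos: [0.5077, 0.1898, 0.0863]
eef_rot: [[0.134, 0.991, 0.0], [0.991, -0.134, 0.0], [0.0, 0.0, -1.0]]
contact_force: [-1.0, -0.8, 2.9]
gripper_width: 0.005
grip_force: 1.2
t: 25.4
tool_pos: [0.5078, 0.1899, 0.0862]
eef_rot: [[0.134, 0.991, 0.001], [0.991, -0.134, 0.0], [0.0, 0.001, -1.0]]
contact_force: [-5.4, -1.5, 12.9]
gripper_width: 0.005
grip_force: 6.6
```

Firm at 0.086, as it should be when seated. Now the other end.

```bash
python3 -m creep '{"rows": [[0,0,4,0,1],[0,0,10,0,1],[-5,-40,10,0,1],[-11,-80,10,0,1],[-11,-80,6,0,1],[-11,-80,3,0,1],[-11,-80,2,0,1],[-11,-80,1,0,1],[-11,-80,0.7,0,1],[-11,-80,0.7,0,1]]}'
```

```text
t: 26.65
tool_pos: [0.4967, 0.1105, 0.0863]
eef_rot: [[0.133, 0.991, 0.0], [0.991, -0.133, 0.0], [0.0, 0.0, -1.0]]
contact_force: [-2.9, 1.1, 6.3]
gripper_width: 0.004
grip_force: 2.8
```

Both ends stop at 0.0863, so the block is flat. Retreat and hand in.

```bash
python3 -m creep '{"rows": [[0,0,10,0,1],[0,0,40,0,1],[0,0,80,0,1],[0,0,120,0,1],[0,0,120,0,1],[0,0,120,0,1]]}'
python3 -c "
from workcell import manip
print(manip.sign_off())"
```

```text
t: 27.4
tool_pos: [0.4963, 0.1099, 0.2054]
eef_rot: [[0.134, 0.991, -0.001], [0.991, -0.134, -0.0], [-0.0, -0.001, -1.0]]
contact_force: [0.8, 0.7, 1.1]
gripper_width: 0.009
grip_force: 0.0
the job is handed in; nothing more can be done
None
```

The doming block is in the dock, cups up and released, with its top at the same height (0.086 m) at both ends; both pins felt up, took one press each (about 12–13 N) and then felt locked; I handed the job in at 27.4 s (no verdict came back).

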